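# Hold the sprung catch down and push the dip tray past it

## Robot

A 6-joint arm with a two-finger parallel gripper is mounted at the origin on a cart in front of the work surface, level with it; the furniture and walls round the work are solid. World frame = base frame: x ahead of the robot, y to its left, z up, the work surface at z = 0. Lengths are in m, angles in degrees, forces in N, time in s.
With the tool pointing down it reaches from about 0.4 to 0.825 m from the base axis. Payload 7 kg.
Tool frame: the origin (TCP) lies at the very end of the fingers, on their centre line; the grasp point (between the pads) lies 19 mm behind it (ctrl.tcp_to_grasp is the distance from the TCP to the grasp point, in m); z points along the fingers, y is the direction in which the jaws open and shut (so a half turn about z gives the same grasp; the last joint's range is limited). The gripper opens to 88 mm and grips with 3 to 60 N. Pads are 19 mm wide; open, the fingers measure 130 mm over their backs; the gripper's body (78 mm by 193 mm) begins 47 mm behind the grasp point.
Start: joints at [-60.556, 20.546, 0.682, 0, -70.136, -16.507], TCP at [0.151, -0.658, 0.193] pointing down, gripper open.
Joint ranges: [-176.03, 176.03], [-82.01, 121.73], [-58.28, 71.71], [-173.87, 95.51], [-174.79, -0.11], [-173.66, 173.66]. Speed limits (degrees/s): [136.94, 136.94, 172.46, 180, 180, 180].

## Interface

Orientations are given as [roll, pitch, yaw] about the fixed x, y, z axes, in that order (R = Rz(yaw) Ry(pitch) Rx(roll)).
In Python, from plant import ctrl gives the robot as it stands.
- The arm moves only by the tool jog_arm, never from a script. Its argument "commands" is a list of rows, each an object of numbers: "x", "y", "z": the shift along the tool's x, y, z in cm; "roll": the turn about the tool's z in rad. In form: [{"x": .., "y": .., "z": .., "roll": ..}, ...]. A call has 1 to 12 rows; each row shifts and turns the commanded pose from where the row before left it, along the tool's axes as they then stand; what a row does not reach is not made up. A row lasts 1/10 s, in which the tool goes at most 50 mm and 8.59 degrees, less where a joint would pass 70% of its speed; a pose out of reach is approached as far as the arm can. A call is refused whole if a number of a shift passes 5 or a number of a turn 0.15, either way. A call with a gripper value outside its range is refused whole. "gripper" is the finger opening in cm, from 0 to 8.76, set as the call begins (left out, the last holds). The fingers move at their own pace and stop on an object; the grip force is fixed at half the most. Time passes only in rows, so rows that do not move let the fingers close. It gives the time, the measured TCP pose, the force and the opening at its end, in the units of the state.
- ctrl.get_obs(): the state, without advancing time (a new reading comes with each control period).
- ctrl.snapshot(name): name is "scene" or "top" or "wrist"; returns a dict with "image" (400x640x3 uint8, red, green, blue), "mtx" (3x3 intrinsics, pixels), "position" and "orientation" of the camera in the world; the wrist camera has in their place "hand_eye" (4x4, takes a point from camera to tool coordinates, whose origin is the TCP and whose axes are the flange's). Camera axes: x right, y up, looking along -z (the intrinsics and any distortion apply to the point x, -y, -z); pixel columns grow to the right and rows downward; lengths in m; the calibration is good to about 2 mm. A picture is of the moment at which its call begins: read the wrist's pose just before it. There is no depth.
- ctrl.close_job(): hands the job in, once; it reports no verdict.
Trained networks look in the newest picture that a camera, given by its name, has taken for a name from the list of things; names that differ only in an ending like _2 or _b are one class to them, and where a whole thing is asked for, a point or a joint stands for the part that bears it (a point fixed in the world has none). Each returns a list of dicts, best first, with "confidence" (0 to 1); they miss things now and then, are a little off and sometimes report something else, mostly with a low value. They report only what shows in the picture. A call takes as long as a camera call. They do not tell look-alikes from the thing itself.
- ctrl.search_frame(camera, query): "position" ([column, row] as shares, 0 to 1, of the picture: columns of its width, rows of its height, amid what is visible of it).
- ctrl.regions_of(camera, query): "mask" (400x640 bool, what is visible of it) and "position" ([column, row] as shares, 0 to 1, of the picture: columns of its width, rows of its height, amid what is visible of it).
The state is a dict: "clock": time; "joint_pos": joint angles; "qvel": joint speeds; "tau": joint torques, N m; "tool_pos": TCP position; "orientation": TCP orientation; "force": force on the tool from outside, world axes, zero at the start; "moment": the same for the moment, N m; "opening": finger opening in m.
Only numpy, scipy, OpenCV 4.12 (cv2) and the standard library are available. Lean on these libraries where they do the work, as an engineer would, in place of code of your own. Each camera call takes 0.05 s, during which the arm holds its last target.

## Task

Press the sprung catch strip in the floor of the metal slide down with a fingertip behind the dip tray and, keeping it held down all the time the tray is over the catch pins, push the tray along past the pins right up to the end stop. Then let the strip spring back up so that the pins stand behind the tray. Only press and push: do not lift the tray or the two dip cups in it, keep the cups upright, and leave the bell, shaker and pump bottle where they are.

Things in the scene. Friction and masses are not known exactly. Their poses are not given: they have to be found in the camera images.
- slide: Metal slide fixed to the worktop, 340 x 168 mm; origin: centre of its underside, on the worktop. x runs along it to the end stop (plate 44 mm high, inner face x = +165 mm); the other end is open. z up. Rails either side (|y| = 54 to 78 mm, tops z = 26 mm) carry the tray; outside them guide walls 40 mm high. The catch strip lies between the rails.
- strip (a joint): Sprung catch strip: flat plate, slide x = -159 to 159 mm, 100 mm wide, top at slide z = 23 mm at rest. Moves straight down as a whole wherever pressed. Value: m pressed down, 0 up, 0.014 bottom stop; 2.6 N to start, 4.7 N at the bottom; springs back. Its two catch pins block the tray when up; it must stay down 10 mm or more while the tray is over them.
- slide_pins (a point): Fixed point midway between the two catch pins, at the height of their tops at rest: 34 mm above the worktop (8 above the rails). Pins: slide x = 61 to 73 mm, 8 mm wide, centred at y = +44 and -44 mm, 11 mm above the strip they are part of. A fingertip on the strip can travel between them (80 mm free).
- tray: Loose open steel tray, 86 mm along the slide (x) by 152 mm wide (y), on the rails with 2 mm play either side; origin: centre of its underside, z up, x towards the end stop. Floor 5 mm, walls 16 mm high, back wall 24 mm. About 0.3 kg (0.42 with cups). Starts before the pins; against the end stop its origin is at slide x = 122 mm, its back at 79 mm.
- tray_back (a point): Middle of the outer face of the tray's back wall, 12 mm above the tray's underside: where to push.
- cup_a: Lidded dip cup with red dip, 69 mm across, 34 mm high, standing loose in the tray; origin at the centre of its underside, z up.
- cup_b: Lidded dip cup with white dip, same size, standing loose in the other half of the tray; origin at the centre of its underside, z up.
- bell: Bystander: counter bell, 82 mm across, 67 mm high, beyond the open end of the slide; origin at the centre of its underside.
- shaker: Bystander: glass shaker with steel cap, 73 mm across, 119 mm high, beyond the end stop; origin at the centre of its underside.
- gel: Bystander: pump bottle, 69 x 62 mm, 167 mm high, beyond the end stop; origin at the centre of its underside.
Things that resemble listed ones, but are neither listed nor needed, are in the scene too. What is shaped like the cup_b but blue or green is not meant.

How it is judged (in metres and radians):
On the way:
1. the tray is over the catch pins with the strip held down at least 9 mm (x of tray in the frame of slide between 0.03 and 0.105 m and value of joint strip above 0.009 m), for 0.1 s.
At the end, for the whole second after the job is handed in: Tray flat on the rails within 5 mm of the end stop, beyond the pins; strip sprung back up to within 2 mm; both cups standing upright in the tray; all at rest (x of tray in the frame of slide above 0.117 m and z of tray in the frame of slide between 0.023 and 0.029 m and angle between tray's own z axis and vertical below 0.05 rad and value of joint strip below 0.002 m and linear speed of tray below 0.01 m/s and z of each of cup_a, cup_b in the frame of tray below 0.015 m and angle between each of cup_a, cup_b's own z axis and vertical below 0.25 rad and linear speed of each of cup_a, cup_b below 0.02 m/s); the robot touches nothing.
It fails at once if the strip is let up (less than 9 mm down) while the tray is over the pins (x of tray in the frame of slide between 0.026 and 0.114 m and value of joint strip below 0.009 m).
It fails at once if the tray is lifted 10 mm off the rails or tipped (z of tray in the frame of slide above 0.036 m or angle between tray's own z axis and vertical above 0.2 rad).
It fails at once if a cup is lifted out of its place or tipped over (z of any of cup_a, cup_b in the frame of tray above 0.02 m or angle between any of cup_a, cup_b's own z axis and vertical above 0.35 rad).
It fails at once if the bell, shaker or pump bottle is moved more than 20 mm (distance of any of bell, shaker, gel from where it was at the start of the episode above 0.02 m).
It also fails if it takes over 35 s, if anything falls off the work surface, if the arm or the gripper's body presses on something with over 40 N, if the wrist force passes 120 N, or if a joint passes its speed limit or range.

## Working session

There is one attempt and no reset: what is moved stays moved. The work goes in short steps, Python scripts to look and compute and a tool call to move; the robot and the scene stay as the last step left them, time stands still between calls to the robot, and variables do not carry over. Pictures are saved under pics/ and viewed, and the job is handed in when it is done.

Besides the shell and the picture viewer there is one more tool, called after "Emit:" in YAML: its name, and indented under it one key for each argument. jog_arm: Moves the arm, as the interface text tells. Its arguments: {"type":"object","properties":{"commands":{"type":"array"},"gripper":{"type":"number"}},"required":["commands"]}

```bash
ls; mkdir -p pics; python3 - <<'E'
from plant import ctrl
import cv2,numpy as np
print(ctrl.get_obs())
for n in ["scene","top"]:
    s=ctrl.snapshot(n); cv2.imwrite(f"pics/{n}0.png",s["image"][:,:,::-1])
    print(n,s["mtx"],s["position"],s["orientation"],[k for k in s])
    for q in ["slide","strip","tray","cup_a","cup_b","bell","shaker","gel","slide_pins","tray_back"]:
        try:print(q,[(np.round(np.array(d["position"])*[640,400],1),round(d["confidence"],2)) for d in ctrl.search_frame(n,q)][:4])
        except Exception as e: print(q,e)
E
```

```text
pics
{'clock': 0.0, 'joint_pos': array([-6.05567054e+01,  2.05908532e+01,  6.33829850e-01, -2.10445399e-02,
       -7.01353366e+01, -1.65058537e+01]), 'qvel': array([-0.01517069, -0.04343265, -0.03275474, -0.04760072, -0.02815138,
       -0.00734378]), 'tau': array([ 8.24567924e-04, -5.82715130e+01,  2.93059623e+01,  6.99720874e+00,
        6.83120350e-03, -2.33952396e-04]), 'tool_pos': array([ 0.15096522, -0.65734302,  0.19222682]), 'orientation': array([ 1.79905825e+02, -7.27541221e-03, -1.67069720e+02]), 'force': array([ 0.29224415, -0.61369227,  0.48858175]), 'moment': array([ 0.0410755 ,  0.02330456, -0.03889706]), 'opening': 0.087946064402226}
scene [[505.12224479   0.         323.95171999]
 [  0.         505.12224479 194.35531616]
 [  0.           0.           1.        ]] [-0.08780754  0.89219503  1.05552229] [  47.83935894    0.85087335 -145.23769371] ['image', 'mtx', 'position', 'orientation']
slide [(array([352.6, 208.3]), 0.71)]
strip [(array([328.8, 202.7]), 0.93)]
tray [(array([332.7, 200.6]), 0.97)]
cup_a [(array([330.4, 183.6]), 0.85), (array([360.5, 137.9]), 0.8), (a
[... 613 characters left out ...]
 -1.28246848 -90.6813817 ] ['image', 'mtx', 'position', 'orientation']
slide [(array([342.8, 208.5]), 0.78)]
strip [(array([343.5, 207. ]), 0.96)]
tray [(array([314.2, 205.1]), 0.65)]
cup_a [(array([163., 218.]), 0.94), (array([317.9, 219.8]), 0.71), (array([436.4, 157.9]), 0.71), (array([221. , 247.5]), 0.57)]
cup_b [(array([163., 218.]), 0.94), (array([317.9, 219.8]), 0.71), (array([436.4, 157.9]), 0.71), (array([221. , 247.5]), 0.57)]
bell [(array([221.8, 188.5]), 0.69), (array([340.2, 210. ]), 0.61)]
shaker [(array([419.8, 239. ]), 0.82)]
gel [(array([428.5, 207. ]), 0.95)]
slide_pins [(array([343.4, 208.5]), 0.94), (array([323.8, 189.8]), 0.65)]
tray_back [(array([312.3, 204.7]), 0.63)]
```

View pics/scene0.png

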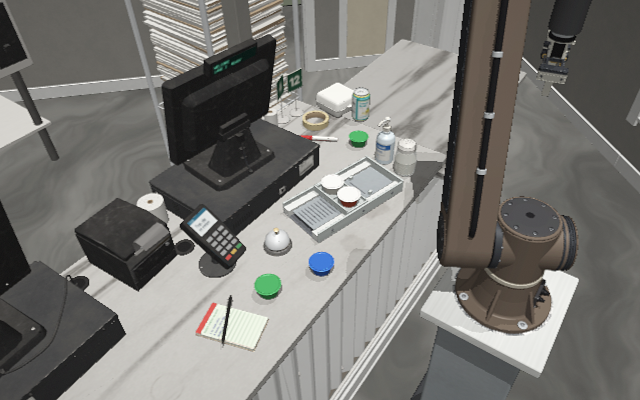

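```bash
python3 -c "
import cv2
i=cv2.imread('pics/top0.png')[110:310,180:480];cv2.imwrite('pics/top0c.png',cv2.resize(i,(800,533),interpolation=cv2.INTER_CUBIC))
i=cv2.imread('pics/scene0.png')[110:290,230:450];cv2.imwrite('pics/scene0c.png',cv2.resize(i,(733,600),interpolation=cv2.INTER_CUBIC))"
```

```text
(no output)
```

View pics/top0c.png

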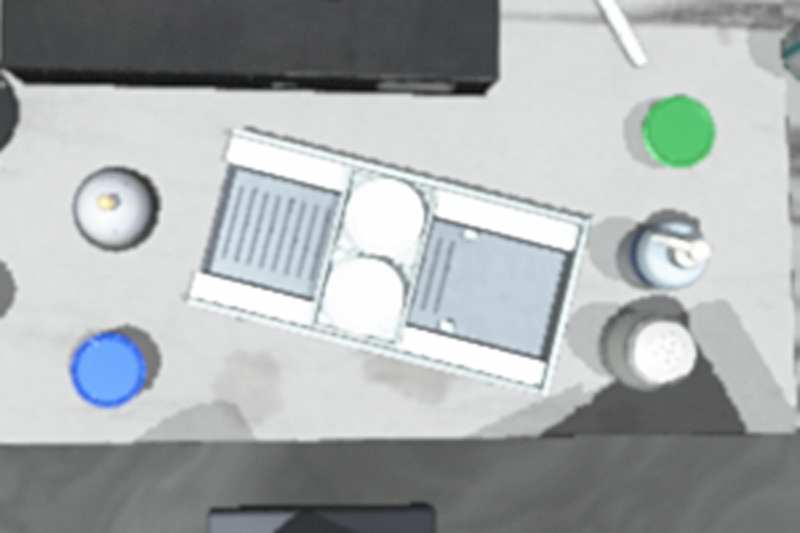

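View pics/scene0c.png

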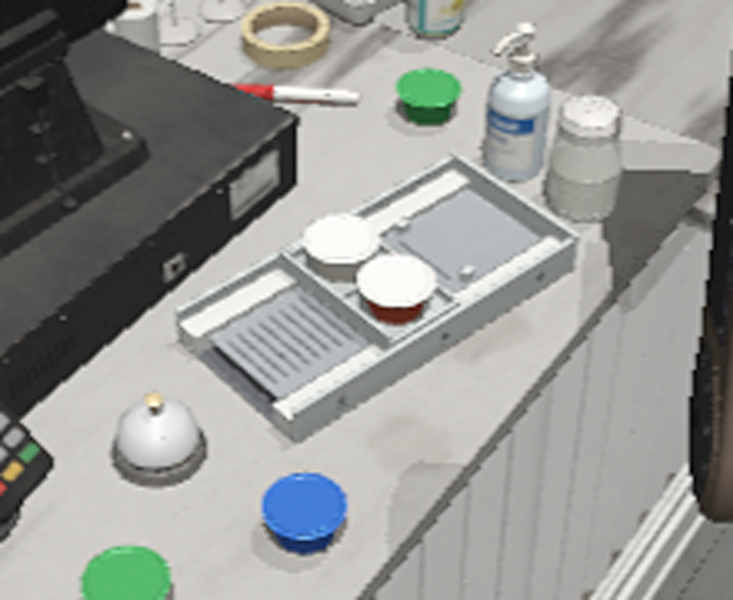

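The slide runs left to right in the top view and its end stop is on the right, next to the bottle and shaker. The tray with its two white-lidded cups is mid-slide, before the pins. In the top crop the pins are at about (470,234) and (447,324). I'll fit the slide pose from corners and pins in both views.

```bash
cat > h.py <<'E'
import numpy as np,cv2
from scipy.spatial.transform import Rotation as Ro
from scipy.optimize import least_squares
CAM={"scene":(505.12224479,323.95171999,194.35531616,[-0.08780754,0.89219503,1.05552229],[47.83935894,0.85087335,-145.23769371]),
"top":(445.30673922,309.10412323,200.88013035,[4.72973719e-01,-7.64073439e-04,1.13072556],[3.45630291,-1.28246848,-90.6813817])}
def proj(n,P):
    f,cx,cy,p,o=CAM[n]; R=Ro.from_euler('xyz',o,degrees=True).as_matrix()
    c=(np.atleast_2d(P)-p)@R
    return np.c_[cx+f*c[:,0]/-c[:,2],cy+f*-c[:,1]/-c[:,2]]
def w(s,P):
    P=np.atleast_2d(P);c,d=np.cos(s[2]),np.sin(s[2])
    return np.c_[s[0]+c*P[:,0]-d*P[:,1],s[1]+d*P[:,0]+c*P[:,1],P[:,2]]
E
cat > fit.py <<'E'
from h import *
k=800/300
T=lambda u,v:[180+(u+.5)/k-.5,110+(v+.5)/k-.5]
ks=733/220
S=lambda u,v:[230+(u+.5)/ks-.5,110+(v+.5)/ks-.5]
obs=[("top",[.067,.044,.034],T(470,234)),("top",[.067,-.044,.034],T(447,324)),
("top",[-.17,.084,.04],T(235,129)),("top",[-.17,-.084,.04],T(190,303)),("top",[.17,.084,.044],T(590,216)),("top",[.17,-.084,.044],T(545,391)),
("scene",[.17,.084,.044],S(453,157)),("scene",[.17,-.084,.044],S(577,236)),("scene",[-.17,.084,.04],S(179,315)),("scene",[-.17,-.084,.0],S(298,441)),
("scene",[.067,.044,.034],S(402,224)),("scene",[.067,-.044,.034],S(467,269))]
def r(s): return np.concatenate([proj(n,w(s,p))[0]-q for n,p,q in obs])
s=least_squares(r,[.46,-.05,np.radians(-104)],loss='soft_l1').x
print(s,np.degrees(s[2]));print(r(s).reshape(-1,2).round(1))
np.save("slide.npy",s)
# tray back in top: overlay
for n in ["top","scene"]:
    i=cv2.resize(cv2.imread(f"pics/{n}0.png"),None,fx=4,fy=4,interpolation=cv2.INTER_CUBIC)
    for P in ([[x,y,z] for x,y,z in [(-.17,.084,.04),(-.17,-.084,.04),(.17,.084,.04),(.17,-.084,.04),(.067,.044,.034),(.067,-.044,.034),(-.159,.05,.023),(-.159,-.05,.023),(.159,.05,.023),(.159,-.05,.023)]]):
        u=(proj(n,w(s,P))[0]+.5)*4
        cv2.circle(i,(int(u[0]),int(u[1])),3,(0,0,255),-1)
    for X in np.arange(-.1,.05,.01):
        a,b=[(proj(n,w(s,[X,y,.05]))[0]+.5)*4 for y in (.076,-.076)]
        a=a.astype(int);b=b.astype(int)
        cv2.line(i,tuple(a),tuple((a+(b-a)//12)),(0,0,255) if abs(X)<.001 else (255,0,0),1);cv2.line(i,tuple(b),tuple(b-(b-a)//12),(0,0,255) if abs(X)<.001 else (255,0,0),1)
    c=i[600:1050,960:1640] if n=="top" else i[600:1020,1100:1640]
    cv2.imwrite(f"pics/{n}_ov.png",c)
E
python3 fit.py
```

```text
[ 0.52219203 -0.06609976 -1.82876152] -104.78031695025781
[[-0.  -0.6]
 [ 0.1  0.3]
 [-0.9 -0.6]
 [-1.3  0.4]
 [-0.1  0.4]
 [ 0.9  1.4]
 [-0.3 -2.4]
 [ 0.6 -1. ]
 [-1.3 -1.9]
 [-0.1  1.3]
 [ 0.1 -0.8]
 [ 0.2 -0.3]]
```

View pics/top_ov.png

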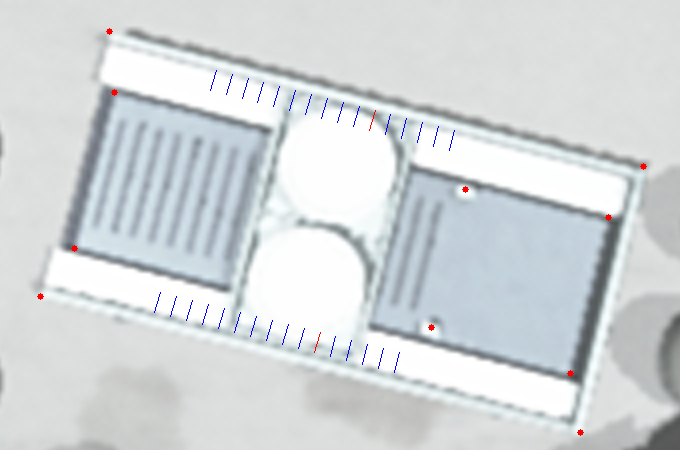

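View pics/scene_ov.png

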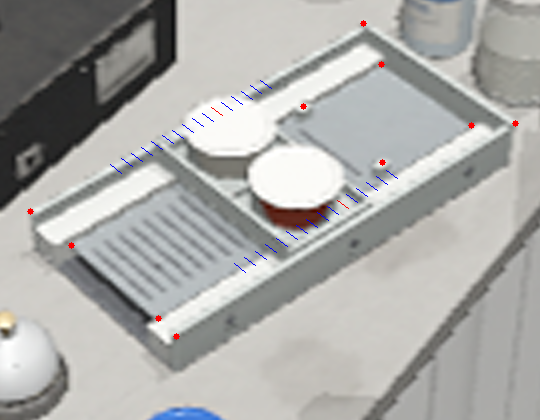

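The pins match in both views to under 1 px, with slide yaw about -104.8°. The tray back is near slide x = -55 mm. I'll turn the tool to the slide's yaw and raise it first.

Emit:
jog_arm:
  commands:
    - {"roll": -0.136, "z": -0.5}
    - {"roll": -0.136, "z": -0.5}
    - {"roll": -0.136, "z": -0.5}
    - {"roll": -0.136, "z": -0.5}
    - {"roll": -0.136, "z": -0.5}
    - {"roll": -0.136, "z": -0.5}
    - {"roll": -0.136, "z": -0.5}
    - {"roll": -0.136, "z": -0.5}
  gripper: 0

```text
validation failed for argument at $.co...
```

```bash
cat > to.py <<'E'
import sys
from h import *
from plant import ctrl
s=np.load("slide.npy"); o=ctrl.get_obs()
R=Ro.from_euler('xyz',o["orientation"],degrees=True).as_matrix()
p=o["tool_pos"]; c,d=np.cos(s[2]),np.sin(s[2]); q=p[:2]-s[:2]
print("t",round(float(o["clock"]),2),"slide pos",np.round([c*q[0]+d*q[1],-d*q[0]+c*q[1],p[2]],4),"ori",np.round(o["orientation"],2),"yawerr",round(np.degrees(s[2])-o["orientation"][2],2),"F",np.round(o["force"],1),"open",round(o["opening"],4))
if len(sys.argv)>3:
    g=w(s,[float(a) for a in sys.argv[1:4]])[0]
    print("world",g,"tool cm",np.round(R.T@(g-p)*100,2))
E
python3 to.py -0.09 0 0.22
```

```text
t 1.1 slide pos [ 0.6668 -0.2079  0.1932] ori [-180.     -0.   -167.06] yawerr 62.28 F [-0.   0.5 -0.4] open 0.0874
world [0.54515226 0.02092224 0.22      ] tool cm [-53.6   57.33  -2.68]
```

Emit:
jog_arm:
  commands:
    - {"x": 0, "y": 0, "z": -0.5, "roll": -0.136}
    - {"x": 0, "y": 0, "z": -0.5, "roll": -0.136}
    - {"x": 0, "y": 0, "z": -0.5, "roll": -0.136}
    - {"x": 0, "y": 0, "z": -0.5, "roll": -0.136}
    - {"x": 0, "y": 0, "z": -0.5, "roll": -0.136}
    - {"x": 0, "y": 0, "z": -0.5, "roll": -0.136}
    - {"x": 0, "y": 0, "z": -0.5, "roll": -0.136}
    - {"x": 0, "y": 0, "z": -0.5, "roll": -0.136}
  gripper: 0

```text
clock: 1.9
tool_pos: [0.1511, -0.6578, 0.2333]
orientation: [180.0, 0.0, -104.4]
force: [0.5, -0.5, 0.4]
opening: 0.029
```

```bash
python3 to.py -0.09 0 0.22
```

```text
t 1.9 slide pos [ 0.6668 -0.2079  0.2333] ori [ 180.     0.  -104.4] yawerr -0.38 F [ 0.5 -0.5  0.4] open 0.029
world [0.54515226 0.02092224 0.22      ] tool cm [-75.54 -21.28   1.34]
```

Emit:
jog_arm:
  commands:
    - {"x": -4.2, "y": -1.18, "z": 0, "roll": 0.007}
    - {"x": -4.2, "y": -1.18, "z": 0, "roll": 0}
    - {"x": -4.2, "y": -1.18, "z": 0, "roll": 0}
    - {"x": -4.2, "y": -1.18, "z": 0, "roll": 0}
    - {"x": -4.2, "y": -1.18, "z": 0, "roll": 0}
    - {"x": -4.2, "y": -1.18, "z": 0, "roll": 0}
    - {"x": -4.2, "y": -1.18, "z": 0, "roll": 0}
    - {"x": -4.2, "y": -1.18, "z": 0, "roll": 0}
    - {"x": -4.2, "y": -1.18, "z": 0, "roll": 0}

```text
clock: 2.8
tool_pos: [0.3526, -0.3189, 0.2335]
orientation: [-179.9, -0.0, -105.1]
force: [1.1, -0.6, -0.2]
opening: 0.0003
```

```bash
python3 to.py -0.09 0 0.22
```

```text
t 2.8 slide pos [ 0.2877 -0.0995  0.2335] ori [-179.94   -0.   -105.13] yawerr 0.35 F [ 1.1 -0.6 -0.2] open 0.0003
world [0.54515226 0.02092224 0.22      ] tool cm [-37.83  -9.71   1.36]
```

Emit:
jog_arm:
  commands:
    - {"x": -4.2, "y": -1.1, "z": 0, "roll": 0}
    - {"x": -4.2, "y": -1.1, "z": 0, "roll": 0}
    - {"x": -4.2, "y": -1.1, "z": 0, "roll": 0}
    - {"x": -4.2, "y": -1.1, "z": 0, "roll": 0}
    - {"x": -4.2, "y": -1.1, "z": 0, "roll": 0}
    - {"x": -4.2, "y": -1.1, "z": 0, "roll": 0}
    - {"x": -4.2, "y": -1.1, "z": 0, "roll": 0}
    - {"x": -4.2, "y": -1.0, "z": 0, "roll": 0}
    - {"x": -4.2, "y": -1.0, "z": 0, "roll": 0}
    - {"x": 0, "y": 0, "z": 0, "roll": 0}
    - {"x": 0, "y": 0, "z": 0, "roll": 0}

```text
clock: 3.9
tool_pos: [0.5443, 0.02, 0.2327]
orientation: [180.0, -0.0, -105.0]
force: [-0.4, -0.0, 0.3]
opening: 0.0005
```

```bash
python3 to.py -0.09 0 0.04; python3 - <<'E'
from plant import ctrl
import cv2,numpy as np
s=ctrl.snapshot("wrist"); cv2.imwrite("pics/wrist1.png",s["image"][:,:,::-1]); print(s["mtx"],s["hand_eye"])
np.savez("wr.npz",m=s["mtx"],h=s["hand_eye"])
E
```

```text
t 3.9 slide pos [-0.0889 -0.0005  0.2327] ori [ 1.7996e+02 -3.0000e-02 -1.0502e+02] yawerr 0.24 F [-0.4 -0.   0.3] open 0.0005
world [0.54515226 0.02092224 0.04      ] tool cm [-0.12 -0.07 19.27]
[[287.02723195   0.         320.14653406]
 [  0.         287.02723195 197.23249238]
 [  0.           0.           1.        ]] [[ 1.65894226e-04  9.69202148e-01  2.46266459e-01  6.60959878e-02]
 [ 9.99999237e-01  1.40594006e-04 -1.22695601e-03 -5.36536504e-04]
 [-1.22379199e-03  2.46266475e-01 -9.69201386e-01 -1.91048541e-01]
 [ 0.00000000e+00  0.00000000e+00  0.00000000e+00  1.00000000e+00]]
```

View pics/wrist1.png

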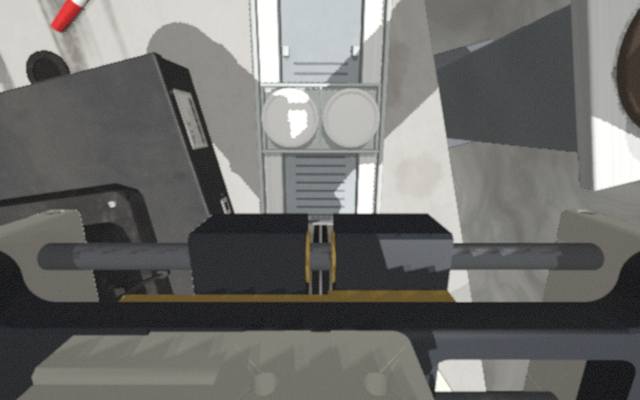

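The wrist view shows the slide straight ahead and centred at about column 320. The tray back is at row ~152 and the pins are at (285,50) and (356,50). I'll check these against the fit.

```bash
python3 - <<'E'
from h import *
from plant import ctrl
s=np.load("slide.npy");z=np.load("wr.npz");o=ctrl.get_obs()
R=Ro.from_euler('xyz',o["orientation"],degrees=True).as_matrix()
def pw(P):
    t=(w(s,P)-o["tool_pos"])@R
    h=z["h"]; c=(t-h[:3,3])@h[:3,:3]; m=z["m"]
    return np.c_[m[0,2]+m[0,0]*c[:,0]/-c[:,2],m[1,2]-m[1,1]*c[:,1]/-c[:,2]]
print(pw([[.067,.044,.034],[.067,-.044,.034]]))
for X in (-.065,-.06,-.055,-.05): print(X,pw([[X,.07,.05],[X,0,.05],[X,-.07,.05]]).round(1).tolist())
i=cv2.imread("pics/wrist1.png")[20:240,220:420]
cv2.imwrite("pics/wrist1c.png",cv2.resize(i,(545,600),interpolation=cv2.INTER_CUBIC))
E
```

```text
[[283.44488342  50.61836156]
 [354.36443237  50.25170849]]
-0.065 [[265.7, 158.8], [319.5, 158.6], [373.4, 158.3]]
-0.06 [[265.5, 155.0], [319.5, 154.7], [373.5, 154.4]]
-0.055 [[265.2, 151.1], [319.5, 150.8], [373.7, 150.5]]
-0.05 [[265.0, 147.2], [319.4, 146.9], [373.8, 146.6]]
```

View pics/wrist1c.png

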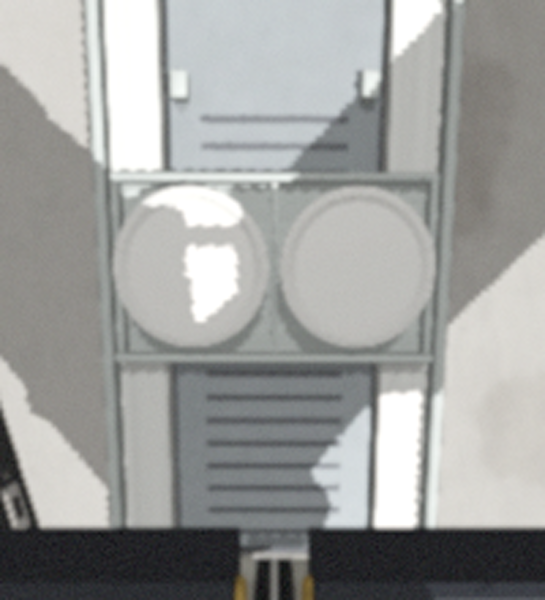

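Emit:
jog_arm:
  commands:
    - {"x": -0.1, "y": 0, "z": 4, "roll": 0}
    - {"x": 0, "y": 0, "z": 4, "roll": 0}
    - {"x": 0, "y": 0, "z": 4, "roll": 0}
    - {"x": 0, "y": 0, "z": 4, "roll": 0}
    - {"x": 0, "y": 0, "z": 2.5, "roll": 0}
    - {"x": 0, "y": 0, "z": 1.2, "roll": 0}
    - {"x": 0, "y": 0, "z": 0.3, "roll": 0}
    - {"x": 0, "y": 0, "z": 0, "roll": 0}
    - {"x": 0, "y": 0, "z": 0, "roll": 0}

```text
clock: 4.85
tool_pos: [0.5456, 0.0202, 0.0347]
orientation: [-179.9, 0.1, -105.1]
force: [0.2, 0.1, -0.3]
opening: 0.0008
```

```bash
python3 to.py -0.09 0 0.01
```

```text
t 4.85 slide pos [-0.0894  0.0006  0.0347] ori [-1.7987e+02  8.0000e-02 -1.0513e+02] yawerr 0.35 F [ 0.2  0.1 -0.3] open 0.0008
world [0.54515226 0.02092224 0.01      ] tool cm [-0.05  0.07  2.47]
```

Emit:
jog_arm:
  commands:
    - {"x": 0, "y": 0, "z": 0.6, "roll": 0}
    - {"x": 0, "y": 0, "z": 0.6, "roll": 0}
    - {"x": 0, "y": 0, "z": 0.5, "roll": 0}
    - {"x": 0, "y": 0, "z": 0.4, "roll": 0}
    - {"x": 0, "y": 0, "z": 0.3, "roll": 0}
    - {"x": 0, "y": 0, "z": 0, "roll": 0}
    - {"x": 0, "y": 0, "z": 0, "roll": 0}

```text
clock: 5.55
tool_pos: [0.5445, 0.02, 0.0091]
orientation: [180.0, -0.0, -105.1]
force: [0.3, -0.6, 0.5]
opening: 0.0003
```

```bash
for i in 1 2 3; do python3 to.py; done
```

```text
t 5.55 slide pos [-0.089  -0.0004  0.0091] ori [ 1.7999e+02 -1.0000e-02 -1.0512e+02] yawerr 0.34 F [ 0.3 -0.6  0.5] open 0.0003
t 5.55 slide pos [-0.089  -0.0004  0.0091] ori [ 1.7999e+02 -1.0000e-02 -1.0512e+02] yawerr 0.34 F [ 0.3 -0.6  0.5] open 0.0003
t 5.55 slide pos [-0.089  -0.0004  0.0091] ori [ 1.7999e+02 -1.0000e-02 -1.0512e+02] yawerr 0.34 F [ 0.3 -0.6  0.5] open 0.0003
```

Fz reads only 0.5 N at z = 9 mm, where the strip should push back with about 4.7 N. I'll look before going on.

```bash
python3 - <<'E'
from plant import ctrl
import cv2,numpy as np
s=ctrl.snapshot("scene"); i=s["image"][:,:,::-1]; cv2.imwrite("pics/scene2.png",cv2.resize(i[130:290,230:450],(800,582),interpolation=cv2.INTER_CUBIC))
s=ctrl.snapshot("wrist"); cv2.imwrite("pics/wrist2.png",s["image"][:,:,::-1])
o=ctrl.get_obs();print(o["force"],o["tool_pos"],o["moment"])
E
```

```text
[-0.27034425  0.25809363  0.39731848] [0.54471921 0.02010525 0.00931774] [0.07345491 0.11432134 0.00677872]
```

View pics/scene2.png

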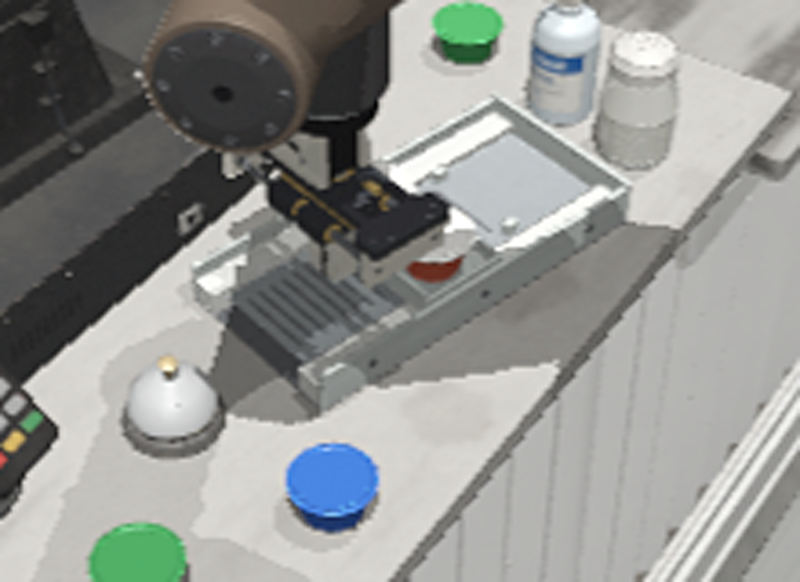

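View pics/wrist2.png

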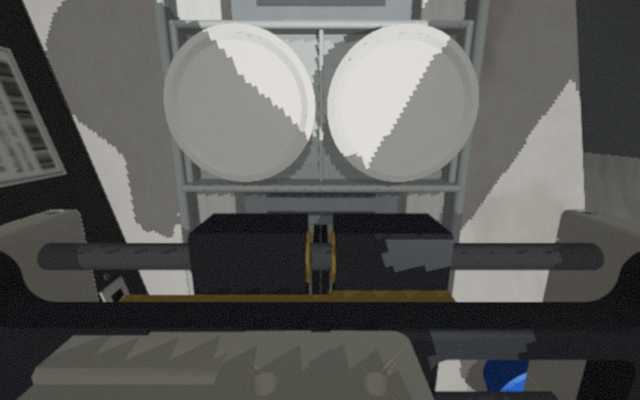

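```bash
python3 - <<'E'
from plant import ctrl
from h import *
s=np.load("slide.npy")
S=ctrl.snapshot("scene")["image"][:,:,::-1].copy()
o=ctrl.get_obs()
i=S; a=cv2.imread("pics/scene0.png")
def crop(im,pts=True):
    c=cv2.resize(im[160:230,280:400],(780,455),interpolation=cv2.INTER_CUBIC)
    return c
c=crop(i)
p=proj("scene",o["tool_pos"])[0];print("tcp px",p)
print("strip pt at rest/pressed",proj("scene",w(s,[[-.089,0,.023],[-.089,0,.009]])),"pins",proj("scene",w(s,[[.067,.044,.034],[.067,.044,.020]])))
u=((p-[280,160]+.5)*6.5).astype(int);cv2.circle(c,tuple(u),4,(0,0,255),1)
cv2.imwrite("pics/s3.png",c)
d=cv2.absdiff(i,a).max(2);cv2.imwrite("pics/s3b.png",crop(a))
E
```

```text
tcp px [321.64576983 212.09892787]
strip pt at rest/pressed [[321.54109717 208.72183083]
 [321.62614118 212.12349593]] pins [[350.38452566 176.12873038]
 [350.29452582 179.52709839]]
```

View pics/s3.png

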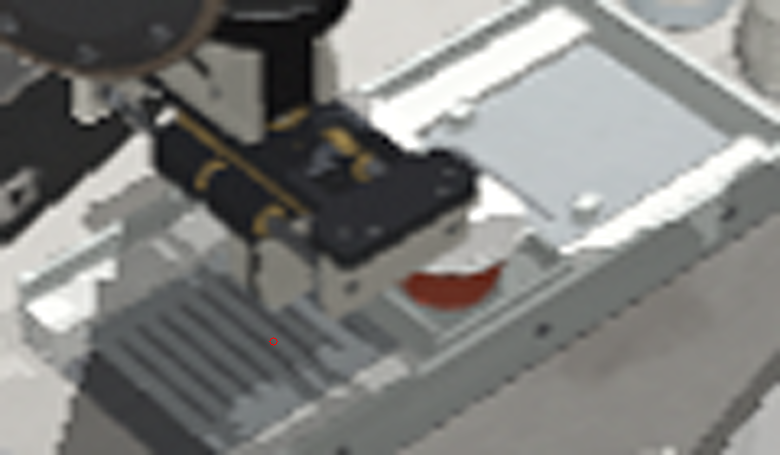

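View pics/s3b.png

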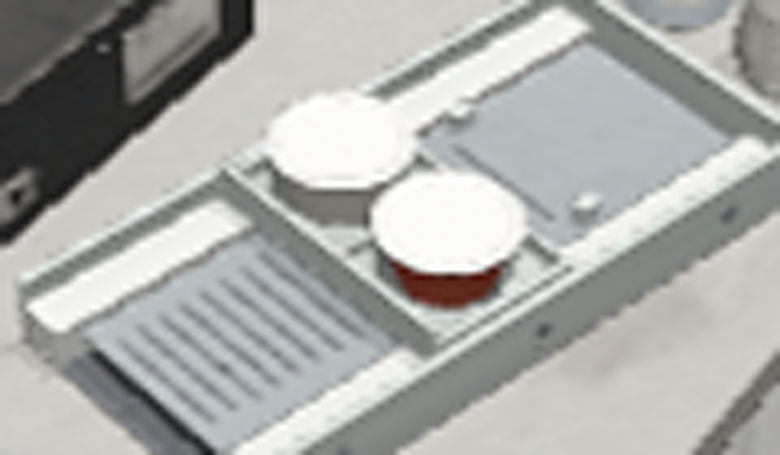

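```bash
python3 - <<'E'
from h import *
from plant import ctrl
s=np.load("slide.npy");z=np.load("wr.npz");o=ctrl.get_obs()
R=Ro.from_euler('xyz',o["orientation"],degrees=True).as_matrix()
h=z["h"];m=z["m"]
def pt(t):
    c=(np.atleast_2d(t)-h[:3,3])@h[:3,:3]
    return np.c_[m[0,2]+m[0,0]*c[:,0]/-c[:,2],m[1,2]-m[1,1]*c[:,1]/-c[:,2]].round(1)
pw=lambda P: pt((w(s,P)-o["tool_pos"])@R)
print("tcp & front",pt([[0,0,0],[.0095,0,0],[.0095,.0,-.019],[.0095,.021,0],[.0095,-.021,0],[.039,.0,-.066]]))
print("tray back top",pw([[-.057,.076,.05],[-.057,-.076,.05],[.029,.076,.042],[.029,-.076,.042]]))
print("strip up/down groove",pw([[-.065,.05,.023],[-.065,.05,.009]]))
i=cv2.imread("pics/wrist2.png")[160:320,160:480];cv2.imwrite("pics/wrist2c.png",cv2.resize(i,(800,400),interpolation=cv2.INTER_CUBIC))
print(o["joint_pos"],o["tau"])
E
```

```text
tcp & front [[320.6 221.5]
 [320.6 208.5]
 [320.6 217.1]
 [350.8 208.5]
 [290.3 208.5]
 [321.  187.1]]
tray back top [[178.5 190.4]
 [461.5 188.8]
 [163.9  15.8]
 [474.   13.9]]
strip up/down groove [[241.3 193. ]
 [246.8 188.2]]
[ 2.27201406e+01  1.94770726e+01 -2.86471397e+01  3.26466316e-03
 -4.18556781e+01 -3.78442851e+01] [ 3.46364664e-03 -4.81135619e+01  2.07556522e+01  4.96371299e+00
 -2.03886634e-02 -8.48786854e-07]
```

View pics/wrist2c.png

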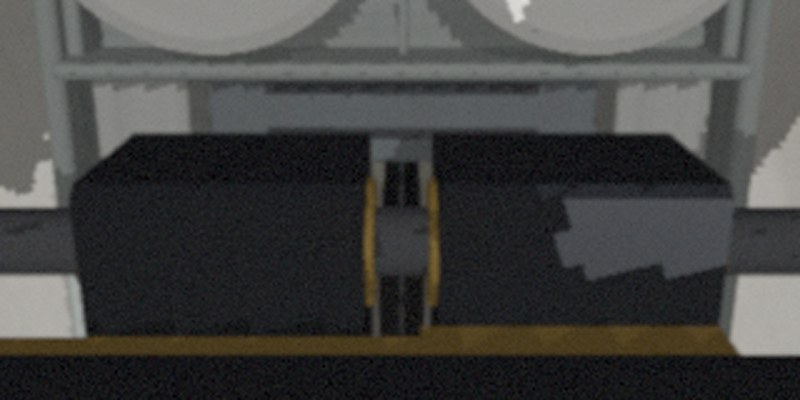

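```bash
python3 - <<'E'
from plant import ctrl
from h import *
s=np.load("slide.npy")
S=ctrl.snapshot("scene")["image"][:,:,::-1].copy()
c=S[180:225,300:365].astype(float)
c=np.clip((c/255)**.6*255,0,255).astype(np.uint8)
c=cv2.resize(c,(780,540),interpolation=cv2.INTER_CUBIC)
o=ctrl.get_obs()
R=Ro.from_euler('xyz',o["orientation"],degrees=True).as_matrix()
for t,col in [((0,0,0),(0,0,255)),((0,0,-.019),(0,255,0)),((0,0,-.066),(255,0,0)),((.0095,0,0),(0,0,255)),((-.0095,0,0),(0,0,255))]:
    p=proj("scene",o["tool_pos"]+R@np.array(t))[0]
    u=((p-[300,180]+.5)*12).astype(int);cv2.circle(c,tuple(u),4,col,1)
cv2.imwrite("pics/s4.png",c)
T=ctrl.snapshot("top")["image"][:,:,::-1].copy()
cv2.imwrite("pics/t4.png",cv2.resize(T[140:270,230:430],(800,520),interpolation=cv2.INTER_CUBIC))
E
```

```text
(no output)
```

View pics/s4.png

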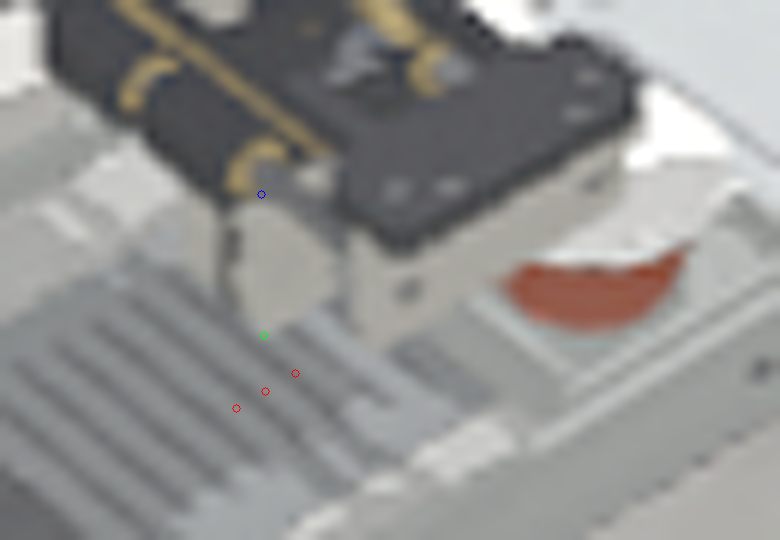

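View pics/t4.png

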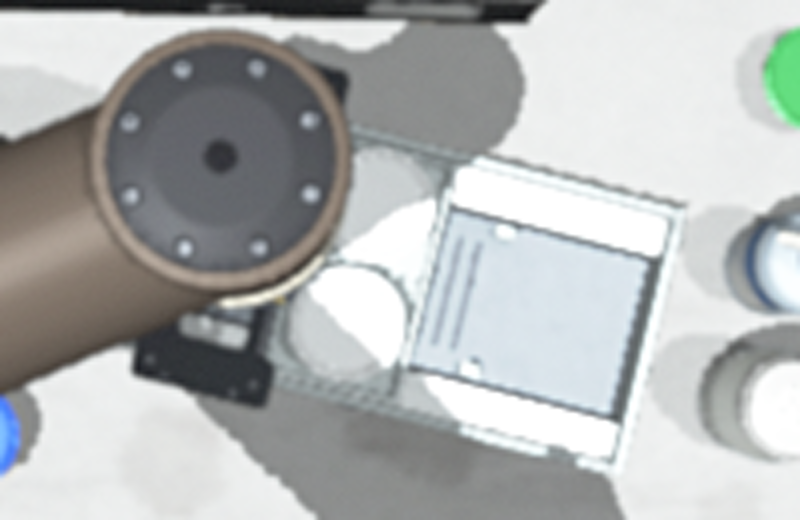

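```bash
python3 - <<'E'
from plant import ctrl
from h import *
S=ctrl.snapshot("scene")["image"][:,:,::-1].copy()
c=S[150:230,280:365]
k=9
c=cv2.resize(c,None,fx=k,fy=k,interpolation=cv2.INTER_CUBIC)
o=ctrl.get_obs()
R=Ro.from_euler('xyz',o["orientation"],degrees=True).as_matrix()
def box(x0,x1,y0,y1,z0,z1,col):
    P=[[x,y,z] for x in(x0,x1) for y in(y0,y1) for z in(z0,z1)]
    U=[tuple(((proj("scene",o["tool_pos"]+R@np.array(t))[0]-[280,150]+.5)*k).astype(int)) for t in P]
    for a in range(8):
        for b in range(a):
            if bin(a^b).count("1")==1: cv2.line(c,U[a],U[b],col,1)
box(-.039,.039,-.0965,.0965,-.1,-.066,(255,0,0))
box(-.0095,.0095,-.021,.021,-.066,0,(0,0,255))
cv2.imwrite("pics/s5.png",c)
E
```

```text
(no output)
```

View pics/s5.png

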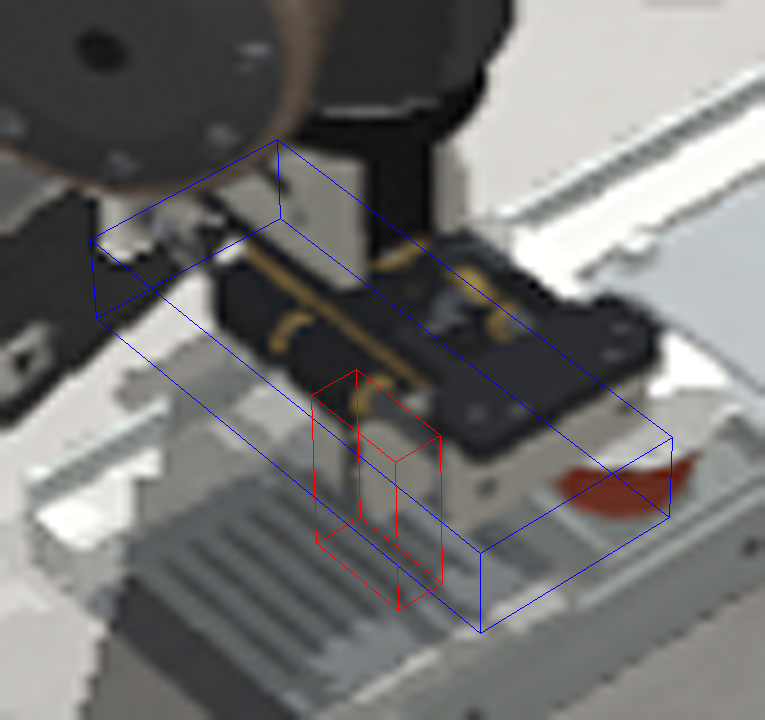

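```bash
python3 - <<'E'
from plant import ctrl
from h import *
o=ctrl.get_obs()
R=Ro.from_euler('xyz',o["orientation"],degrees=True).as_matrix()
for z in (-.066,-.1):
  for x in(-.039,.039):
    for y in (-.0965,.0965):
      P=o["tool_pos"]+R@np.array([x,y,z]); print(x,y,z,"t4",((proj("top",P)[0]-[230,140]+.5)*4).round(),"world",P.round(3))
exec(open("fit.py").read().split("def r(s)")[0])
def r(s): return np.concatenate([proj(n,w(s,p)+[0,0,s[3]])[0]-q for n,p,q in obs])
for sel in (range(12),range(6),range(6,12)):
    sel=list(sel);f=lambda s:r(s).reshape(-1,2)[sel].ravel()
    q=least_squares(f,[.52,-.066,np.radians(-104.8),0],loss='soft_l1');print(q.x.round(4),q.cost)
E
```

```text
-0.039 -0.0965 -0.066 t4 [220.  60.] world [0.648 0.033 0.075]
-0.039 0.0965 -0.066 t4 [137. 374.] world [0.462 0.083 0.075]
0.039 -0.0965 -0.066 t4 [346.  93.] world [ 0.628 -0.043  0.075]
0.039 0.0965 -0.066 t4 [265. 407.] world [0.441 0.008 0.075]
-0.039 -0.0965 -0.1 t4 [218.  50.] world [0.648 0.033 0.109]
-0.039 0.0965 -0.1 t4 [132. 375.] world [0.462 0.083 0.109]
0.039 -0.0965 -0.1 t4 [348.  84.] world [ 0.628 -0.043  0.109]
0.039 0.0965 -0.1 t4 [264. 409.] world [0.441 0.008 0.109]
[ 0.523  -0.0675 -1.8276 -0.0062] 4.753760503801805
[ 0.5233 -0.0677 -1.8279 -0.014 ] 0.8278458282474133
[ 0.5342 -0.0859 -1.835  -0.0235] 1.9271838869884093
```

The wrist view agrees with the reported pose. In the scene view, though, the fingertips look 2–3 cm higher than reported, and the pins have not moved. So the tip isn't on the strip yet, and I'll go down in small steps by force.

Emit:
jog_arm:
  commands:
    - {"x": 0, "y": 0, "z": 0.2, "roll": 0}
    - {"x": 0, "y": 0, "z": 0.2, "roll": 0}
    - {"x": 0, "y": 0, "z": 0.1, "roll": 0}
    - {"x": 0, "y": 0, "z": 0, "roll": 0}

```text
clock: 6.25
tool_pos: [0.5443, 0.02, 0.0039]
orientation: [180.0, -0.0, -105.1]
force: [-0.4, -0.0, 0.9]
opening: 0.0002
```

```bash
cat > pic.py <<'E'
import sys
from plant import ctrl
import cv2
S=ctrl.snapshot("scene")["image"][:,:,::-1].copy()
cv2.imwrite("pics/%s.png"%sys.argv[1],cv2.resize(S[140:240,280:410],(780,600),interpolation=cv2.INTER_CUBIC))
E
python3 to.py; python3 pic.py s6
```

```text
t 6.25 slide pos [-0.0889 -0.0006  0.0039] ori [ 1.7998e+02 -2.0000e-02 -1.0513e+02] yawerr 0.35 F [-0.4 -0.   0.9] open 0.0002
```

View pics/s6.png

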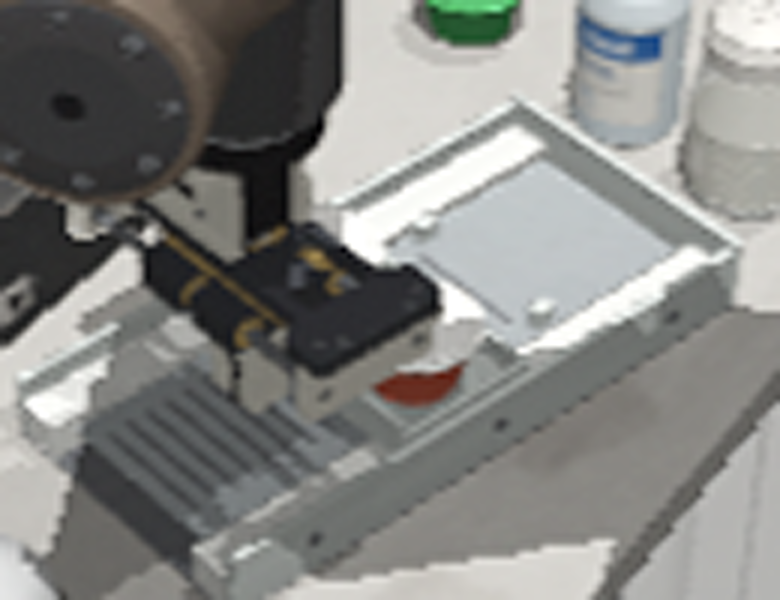

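Emit:
jog_arm:
  commands:
    - {"x": 0, "y": 0, "z": 0.2, "roll": 0}
    - {"x": 0, "y": 0, "z": 0.2, "roll": 0}
    - {"x": 0, "y": 0, "z": 0.2, "roll": 0}
    - {"x": 0, "y": 0, "z": 0, "roll": 0}

```text
clock: 6.7
tool_pos: [0.5443, 0.02, -0.0022]
orientation: [180.0, -0.0, -105.1]
force: [0.5, -0.7, 0.2]
opening: 0.0003
```

```bash
python3 to.py; python3 pic.py s7
```

```text
t 6.7 slide pos [-0.0889 -0.0006 -0.0022] ori [ 1.7997e+02 -2.0000e-02 -1.0513e+02] yawerr 0.35 F [ 0.5 -0.7  0.2] open 0.0003
```

View pics/s7.png

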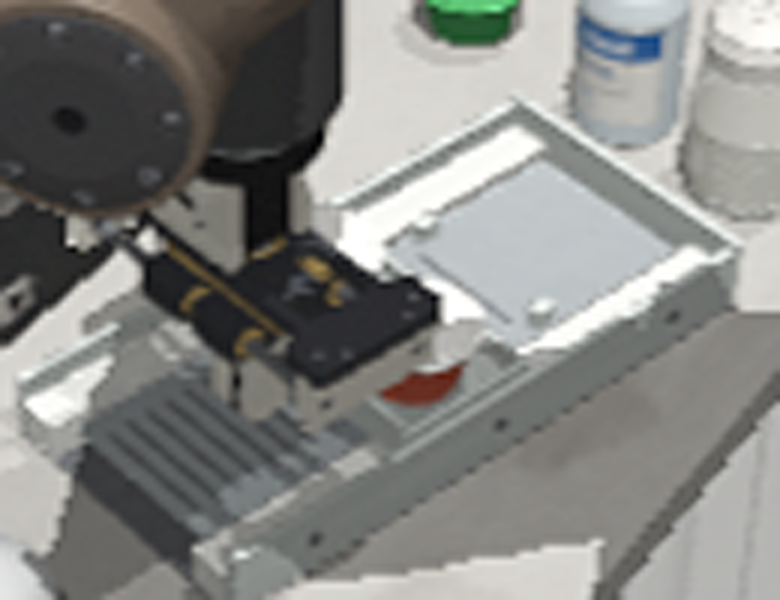

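Tool z is below the worktop and there is still no contact, so the reported height really is too low by a couple of centimetres. I'll keep going by force.

Emit:
jog_arm:
  commands:
    - {"x": 0, "y": 0, "z": 0.2, "roll": 0}
    - {"x": 0, "y": 0, "z": 0.2, "roll": 0}
    - {"x": 0, "y": 0, "z": 0, "roll": 0}

```text
clock: 7.05
tool_pos: [0.5443, 0.02, -0.0062]
orientation: [180.0, -0.0, -105.1]
force: [0.2, 0.4, -0.6]
opening: 0.0001
```

Emit:
jog_arm:
  commands:
    - {"x": 0, "y": 0, "z": 0.2, "roll": 0}
    - {"x": 0, "y": 0, "z": 0.2, "roll": 0}
    - {"x": 0, "y": 0, "z": 0, "roll": 0}

```text
clock: 7.35
tool_pos: [0.5446, 0.0201, -0.01]
orientation: [180.0, -0.0, -105.1]
force: [0.6, -0.4, -0.2]
opening: 0.0002
```

```bash
python3 to.py; python3 pic.py s8
```

```text
t 7.35 slide pos [-0.089  -0.0004 -0.01  ] ori [ 180.     -0.   -105.12] yawerr 0.34 F [ 0.6 -0.4 -0.2] open 0.0002
```

View pics/s8.png

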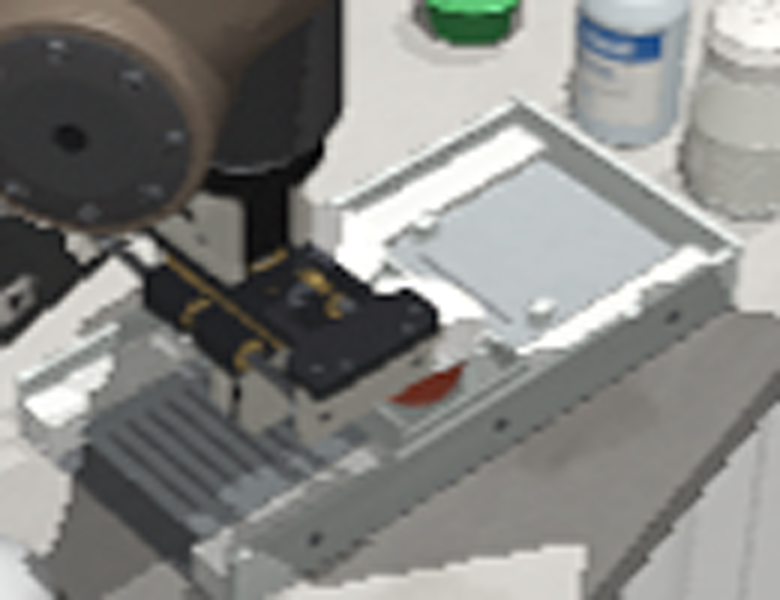

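Emit:
jog_arm:
  commands:
    - {"x": 0, "y": 0, "z": 0.2, "roll": 0}
    - {"x": 0, "y": 0, "z": 0.2, "roll": 0}
    - {"x": 0, "y": 0, "z": 0, "roll": 0}

```text
clock: 7.7
tool_pos: [0.5446, 0.0201, -0.0139]
orientation: [-180.0, 0.0, -105.1]
force: [-0.5, -0.3, 3.7]
opening: 0.0005
```

Emit:
jog_arm:
  commands:
    - {"x": 0, "y": 0, "z": 0.2, "roll": 0}
    - {"x": 0, "y": 0, "z": 0.2, "roll": 0}
    - {"x": 0, "y": 0, "z": 0, "roll": 0}

```text
clock: 8.0
tool_pos: [0.5446, 0.0201, -0.018]
orientation: [-180.0, -0.0, -105.1]
force: [-0.3, -0.2, 3.7]
opening: -0.0
```

```bash
python3 to.py; python3 pic.py s9;python3 - <<'E'
from plant import ctrl
import cv2
s=ctrl.snapshot("wrist"); cv2.imwrite("pics/wrist9.png",s["image"][:,:,::-1])
E
```

```text
t 8.0 slide pos [-0.089  -0.0003 -0.018 ] ori [-180.     -0.   -105.12] yawerr 0.34 F [-0.3 -0.2  3.7] open -0.0
```

View pics/s9.png

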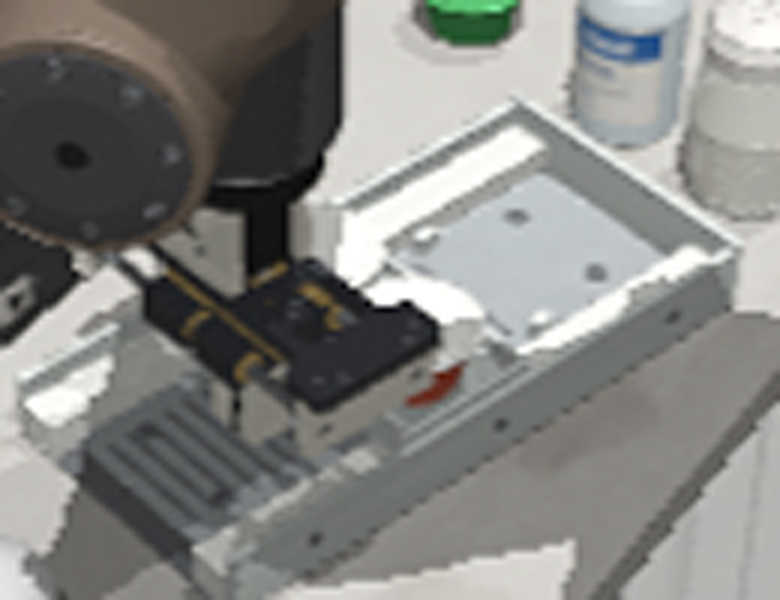

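View pics/wrist9.png

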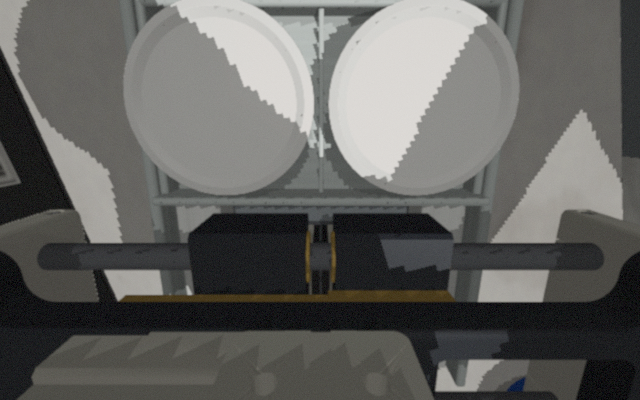

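The contact shows: Fz is 3.7 N, the pins have dropped and holes show in the strip at (515,215) and (597,272). First touch came near tool z ≈ -11 mm, so the bottom stop should be near -25 mm. I'll press on to it.

Emit:
jog_arm:
  commands:
    - {"x": 0, "y": 0, "z": 0.2, "roll": 0}
    - {"x": 0, "y": 0, "z": 0.2, "roll": 0}
    - {"x": 0, "y": 0, "z": 0.1, "roll": 0}
    - {"x": 0, "y": 0, "z": 0, "roll": 0}

```text
clock: 8.5
tool_pos: [0.5446, 0.0201, -0.023]
orientation: [180.0, -0.0, -105.1]
force: [-0.3, 0.3, 4.8]
opening: 0.0002
```

Emit:
jog_arm:
  commands:
    - {"x": 0, "y": 0, "z": 0.1, "roll": 0}
    - {"x": 0, "y": 0, "z": 0.1, "roll": 0}
    - {"x": 0, "y": 0, "z": 0, "roll": 0}

```text
clock: 8.8
tool_pos: [0.5447, 0.02, -0.0242]
orientation: [-180.0, -0.0, -105.1]
force: [-3.8, -0.4, 10.7]
opening: 0.0001
```

```bash
python3 to.py; python3 pic.py s10;python3 - <<'E'
from plant import ctrl
import cv2
s=ctrl.snapshot("wrist"); cv2.imwrite("pics/wrist10.png",s["image"][:,:,::-1])
s=ctrl.snapshot("top"); cv2.imwrite("pics/t10.png",cv2.resize(s["image"][140:270,230:430,::-1],(800,520),interpolation=cv2.INTER_CUBIC))
E
```

```text
t 8.8 slide pos [-0.089  -0.0003 -0.0242] ori [-179.98   -0.   -105.11] yawerr 0.33 F [-3.8 -0.4 10.7] open 0.0001
```

View pics/s10.png

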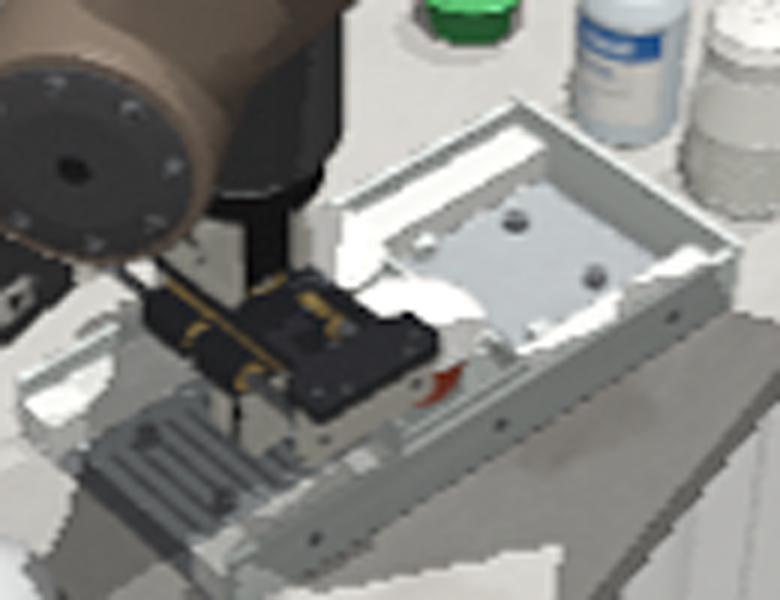

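View pics/wrist10.png

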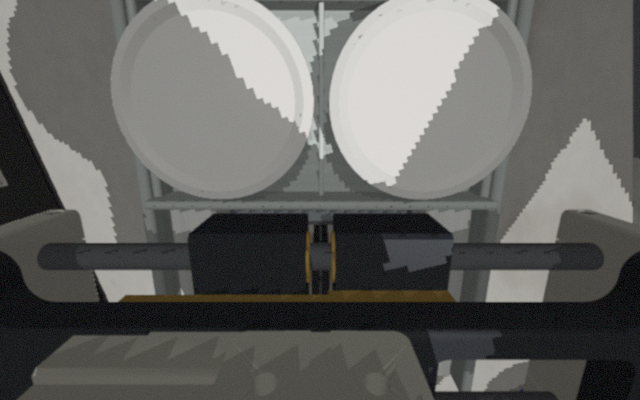

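View pics/t10.png

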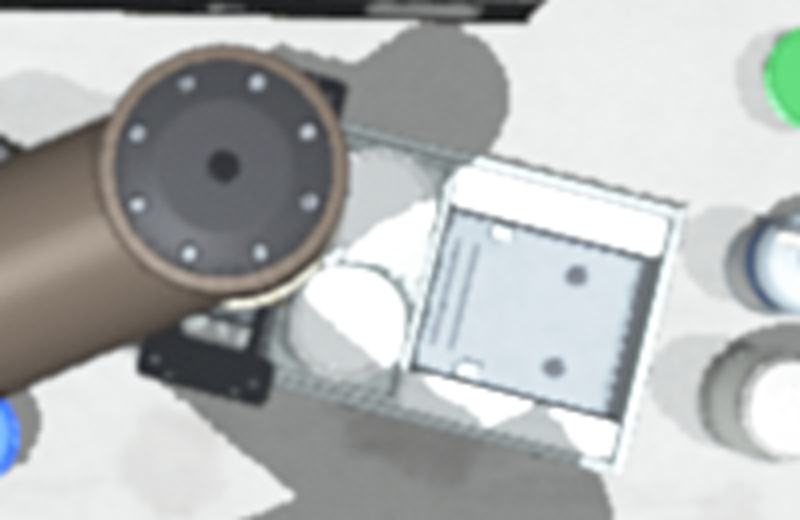

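Bottom stop found at tool z ≈ -24 mm (Fz 10.7 N), and the pins are well down. I'll ease up 1–2 mm off the stop so the strip stays about 12–13 mm down. The wrist view suggests the finger carriage may meet the tray's back wall before the tip does, so I'll creep forward.

Emit:
jog_arm:
  commands:
    - {"x": 0, "y": 0, "z": -0.15, "roll": -0.006}
    - {"x": 0.2, "y": 0, "z": 0, "roll": 0}
    - {"x": 0.2, "y": 0, "z": 0, "roll": 0}
    - {"x": 0.2, "y": 0, "z": 0, "roll": 0}
    - {"x": 0.2, "y": 0, "z": 0, "roll": 0}
    - {"x": 0.2, "y": 0, "z": 0, "roll": 0}
    - {"x": 0, "y": 0, "z": 0, "roll": 0}

```text
clock: 9.65
tool_pos: [0.5422, 0.0102, -0.0233]
orientation: [-180.0, 0.0, -104.8]
force: [1.9, 2.9, 4.4]
opening: 0.0003
```

```bash
cat > st.py <<'E'
import sys
from plant import ctrl
import cv2
n=sys.argv[1]
S=ctrl.snapshot("scene")["image"][140:240,280:410,::-1]
T=ctrl.snapshot("top")["image"][140:270,230:430,::-1]
W=ctrl.snapshot("wrist")["image"][:,:,::-1]
a=cv2.resize(S,(400,308),interpolation=cv2.INTER_CUBIC);b=cv2.resize(T,(400,260),interpolation=cv2.INTER_CUBIC);c=cv2.resize(W[0:280],(400,175))
import numpy as np
big=np.zeros((600,800,3),np.uint8);big[:308,:400]=a;big[308:568,:400]=b;big[:250,400:]=cv2.resize(W[30:280],(400,156+94))if 0 else cv2.resize(W[60:260,150:470],(400,250));
cv2.imwrite(f"pics/{n}.png",big)
E
python3 to.py; python3 st.py a1
```

```text
t 9.65 slide pos [-0.0788 -0.0001 -0.0233] ori [-179.98    0.   -104.79] yawerr 0.01 F [1.9 2.9 4.4] open 0.0003
```

View pics/a1.png

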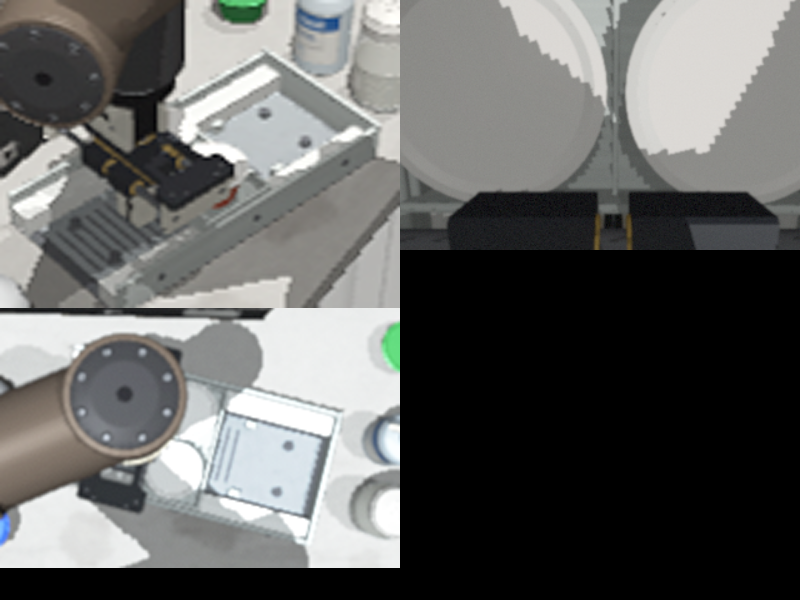

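Emit:
jog_arm:
  commands:
    - {"x": 0.2, "y": 0, "z": 0, "roll": 0}
    - {"x": 0.2, "y": 0, "z": 0, "roll": 0}
    - {"x": 0.2, "y": 0, "z": 0, "roll": 0}
    - {"x": 0, "y": 0, "z": 0, "roll": 0}

```text
clock: 10.2
tool_pos: [0.5401, 0.0043, -0.0234]
orientation: [180.0, -0.0, -104.8]
force: [0.9, 1.9, 4.5]
opening: 0.0003
```

```bash
python3 to.py; python3 st.py a2
```

```text
t 10.2 slide pos [-0.0726 -0.0006 -0.0234] ori [ 1.7998e+02 -1.0000e-02 -1.0479e+02] yawerr 0.01 F [0.9 1.9 4.5] open 0.0003
```

View pics/a2.png

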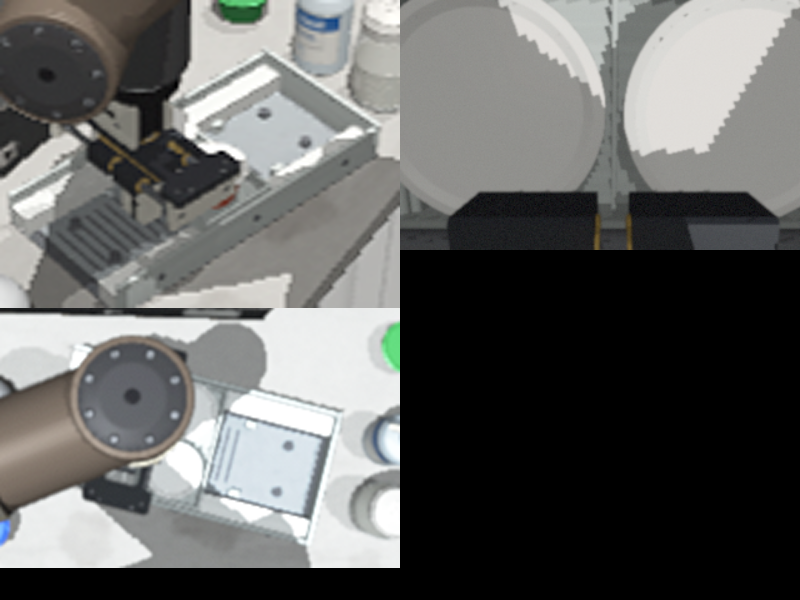

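The tray hasn't moved and along-slide force is only about 2 N, which is strip friction. So the carriage is passing above the wall. I'll creep on to finger contact, expected near slide x = -66 mm.

Emit:
jog_arm:
  commands:
    - {"x": 0.2, "y": 0, "z": 0, "roll": 0}
    - {"x": 0.2, "y": 0, "z": 0, "roll": 0}
    - {"x": 0.2, "y": 0, "z": 0, "roll": 0}
    - {"x": 0, "y": 0, "z": 0, "roll": 0}

```text
clock: 10.75
tool_pos: [0.539, -0.0012, -0.0233]
orientation: [-180.0, 0.0, -104.8]
force: [0.9, 2.6, 5.5]
opening: 0.0005
```

```bash
python3 to.py
```

```text
t 10.75 slide pos [-0.067  -0.0003 -0.0233] ori [-1.7999e+02  2.0000e-02 -1.0479e+02] yawerr 0.01 F [0.9 2.6 5.5] open 0.0005
```

Emit:
jog_arm:
  commands:
    - {"x": 0.2, "y": 0, "z": 0, "roll": 0}
    - {"x": 0.2, "y": 0, "z": 0, "roll": 0}
    - {"x": 0.2, "y": 0, "z": 0, "roll": 0}
    - {"x": 0, "y": 0, "z": 0, "roll": 0}

```text
clock: 11.15
tool_pos: [0.5376, -0.007, -0.0233]
orientation: [-180.0, 0.0, -104.8]
force: [1.6, 2.6, 3.8]
opening: 0.0007
```

```bash
python3 to.py; python3 st.py a3
```

```text
t 11.15 slide pos [-0.0611 -0.0002 -0.0233] ori [-1.7998e+02  1.0000e-02 -1.0478e+02] yawerr 0.0 F [1.6 2.6 3.8] open 0.0007
```

View pics/a3.png

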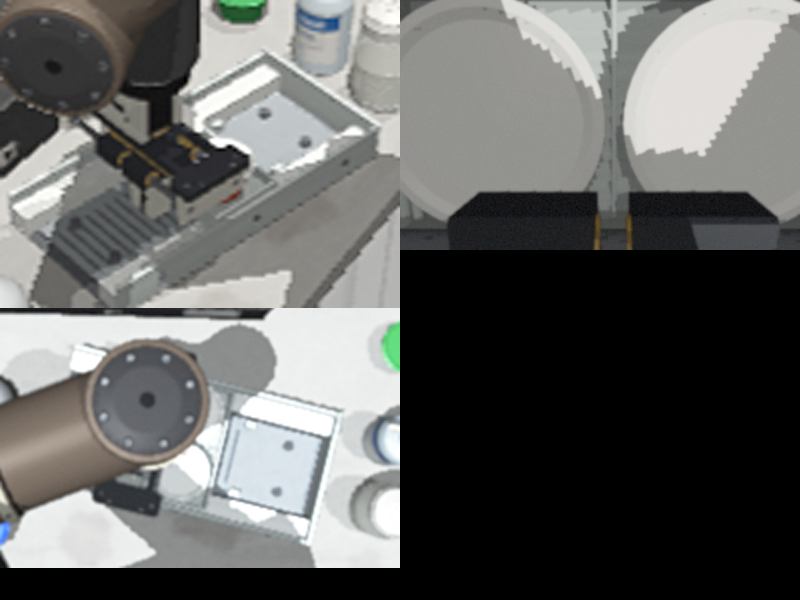

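The tray is now being pushed: in the top view it covers another groove. Strip force is steady at about 4–5 N, so I'll push on towards the pins.

Emit:
jog_arm:
  commands:
    - {"x": 0.4, "y": 0, "z": 0, "roll": 0}
    - {"x": 0.4, "y": 0, "z": 0, "roll": 0}
    - {"x": 0.4, "y": 0, "z": 0, "roll": 0}
    - {"x": 0.4, "y": 0, "z": 0, "roll": 0}
    - {"x": 0.4, "y": 0, "z": 0, "roll": 0}
    - {"x": 0, "y": 0, "z": 0, "roll": 0}

```text
clock: 11.9
tool_pos: [0.5324, -0.0266, -0.0232]
orientation: [-180.0, 0.0, -104.8]
force: [1.3, 1.6, 5.0]
opening: 0.0006
```

```bash
python3 to.py; python3 st.py a4
```

```text
t 11.9 slide pos [-0.0408 -0.0002 -0.0232] ori [-179.98    0.   -104.79] yawerr 0.01 F [1.3 1.6 5. ] open 0.0006
```

View pics/a4.png

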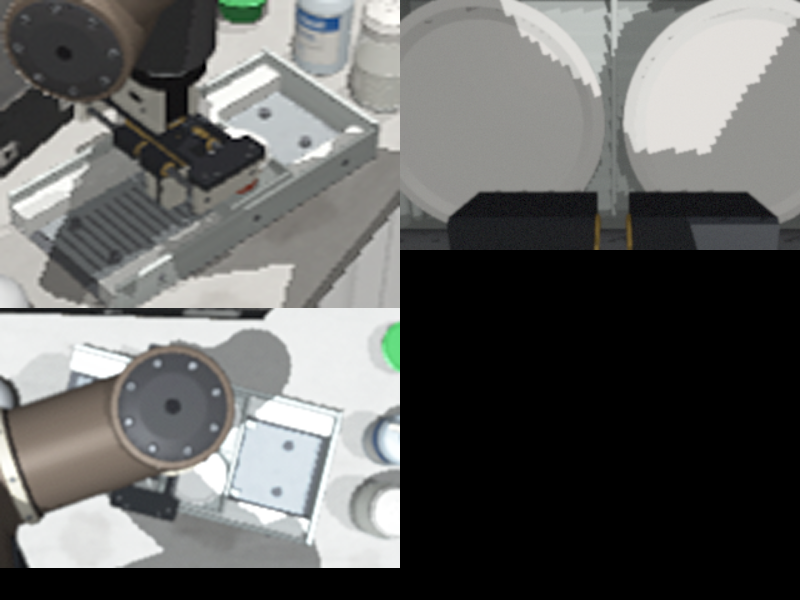

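The tray and cups are moving with the tool, since the wrist view is unchanged from before. I'll carry on over the pins.

Emit:
jog_arm:
  commands:
    - {"x": 0.4, "y": 0, "z": 0, "roll": 0}
    - {"x": 0.4, "y": 0, "z": 0, "roll": 0}
    - {"x": 0.4, "y": 0, "z": 0, "roll": 0}
    - {"x": 0.4, "y": 0, "z": 0, "roll": 0}
    - {"x": 0.4, "y": 0, "z": 0, "roll": 0}
    - {"x": 0.4, "y": 0, "z": 0, "roll": 0}
    - {"x": 0.4, "y": 0, "z": 0, "roll": 0}
    - {"x": 0.4, "y": 0, "z": 0, "roll": 0}
    - {"x": 0, "y": 0, "z": 0, "roll": 0}

```text
clock: 12.95
tool_pos: [0.5242, -0.0573, -0.0233]
orientation: [-180.0, 0.0, -104.8]
force: [1.6, 1.6, 5.0]
opening: 0.0005
```

```bash
python3 to.py; python3 st.py a5
```

```text
t 12.95 slide pos [-0.009  -0.0003 -0.0233] ori [-1.7999e+02  1.0000e-02 -1.0479e+02] yawerr 0.01 F [1.6 1.6 5. ] open 0.0005
```

View pics/a5.png

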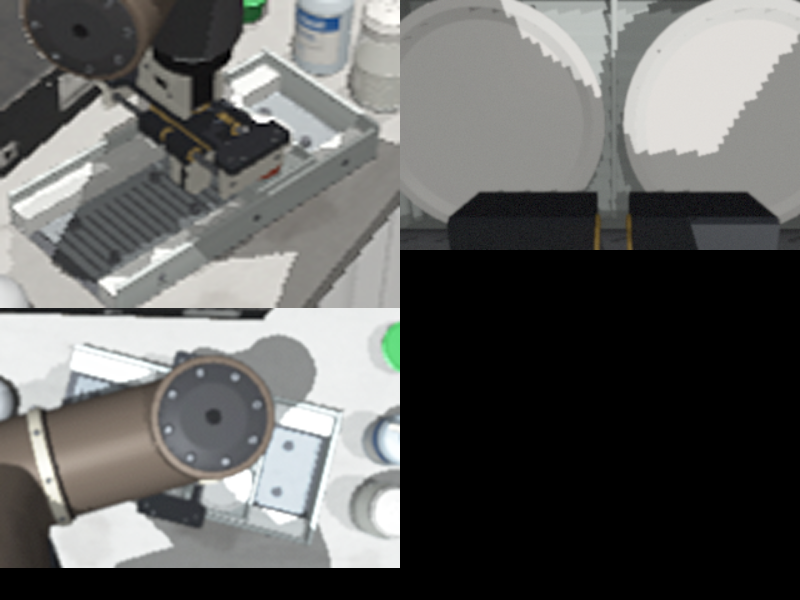

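Emit:
jog_arm:
  commands:
    - {"x": 0.4, "y": 0, "z": 0, "roll": 0}
    - {"x": 0.4, "y": 0, "z": 0, "roll": 0}
    - {"x": 0.4, "y": 0, "z": 0, "roll": 0}
    - {"x": 0.4, "y": 0, "z": 0, "roll": 0}
    - {"x": 0.4, "y": 0, "z": 0, "roll": 0}
    - {"x": 0.4, "y": 0, "z": 0, "roll": 0}
    - {"x": 0.4, "y": 0, "z": 0, "roll": 0}
    - {"x": 0.4, "y": 0, "z": 0, "roll": 0}
    - {"x": 0.4, "y": 0, "z": 0, "roll": 0}
    - {"x": 0.4, "y": 0, "z": 0, "roll": 0}
    - {"x": 0.4, "y": 0, "z": 0, "roll": 0}
    - {"x": 0, "y": 0, "z": 0, "roll": 0}

```text
clock: 14.3
tool_pos: [0.5128, -0.0999, -0.0233]
orientation: [180.0, 0.0, -104.8]
force: [2.3, 2.5, 5.1]
opening: 0.0002
```

```bash
python3 to.py; python3 st.py a6
```

```text
t 14.3 slide pos [ 0.035  -0.0005 -0.0233] ori [ 1.7999e+02  1.0000e-02 -1.0479e+02] yawerr 0.01 F [2.3 2.5 5.1] open 0.0002
```

View pics/a6.png

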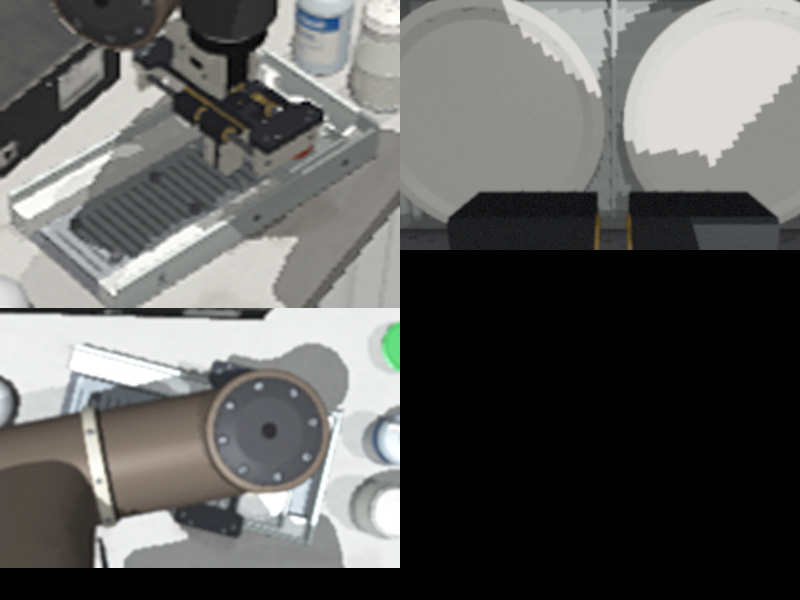

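Emit:
jog_arm:
  commands:
    - {"x": 0.4, "y": 0, "z": 0, "roll": 0}
    - {"x": 0.4, "y": 0, "z": 0, "roll": 0}
    - {"x": 0.4, "y": 0, "z": 0, "roll": 0}
    - {"x": 0.4, "y": 0, "z": 0, "roll": 0}
    - {"x": 0.4, "y": 0, "z": 0, "roll": 0}
    - {"x": 0.4, "y": 0, "z": 0, "roll": 0}
    - {"x": 0.4, "y": 0, "z": 0, "roll": 0}
    - {"x": 0, "y": 0, "z": 0, "roll": 0}

```text
clock: 15.25
tool_pos: [0.5056, -0.127, -0.0234]
orientation: [180.0, 0.0, -104.8]
force: [1.0, 2.2, 5.1]
opening: 0.0007
```

```bash
python3 to.py
```

```text
t 15.25 slide pos [ 0.0631 -0.0006 -0.0234] ori [ 179.99    0.   -104.79] yawerr 0.01 F [1.  2.2 5.1] open 0.0007
```

Emit:
jog_arm:
  commands:
    - {"x": 0.15, "y": 0, "z": 0, "roll": 0}
    - {"x": 0.15, "y": 0, "z": 0, "roll": 0}
    - {"x": 0.15, "y": 0, "z": 0, "roll": 0}
    - {"x": 0, "y": 0, "z": 0, "roll": 0}

```text
clock: 15.65
tool_pos: [0.5049, -0.1308, -0.0234]
orientation: [-180.0, 0.0, -104.8]
force: [2.6, 4.7, 4.0]
opening: 0.0004
```

```bash
python3 to.py; python3 st.py a7
```

```text
t 15.65 slide pos [ 0.0669 -0.0002 -0.0234] ori [-1.7998e+02  3.0000e-02 -1.0478e+02] yawerr 0.0 F [2.6 4.7 4. ] open 0.0004
```

View pics/a7.png

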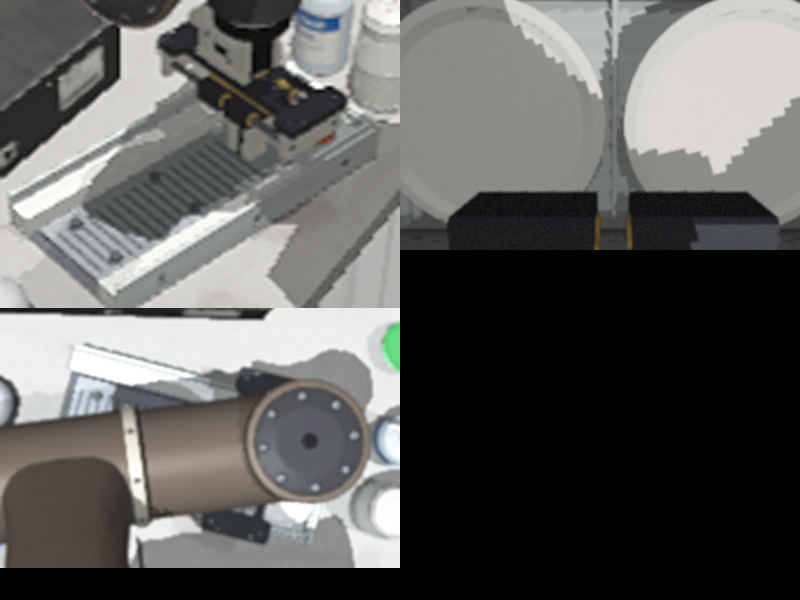

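Emit:
jog_arm:
  commands:
    - {"x": 0.1, "y": 0, "z": 0, "roll": 0}
    - {"x": 0.05, "y": 0, "z": 0, "roll": 0}
    - {"x": 0, "y": 0, "z": 0, "roll": 0}

```text
clock: 16.1
tool_pos: [0.5052, -0.131, -0.0233]
orientation: [-179.9, 0.1, -104.8]
force: [3.4, 14.5, 4.4]
opening: 0.0005
```

```bash
python3 to.py
```

```text
t 16.1 slide pos [ 0.0671  0.0001 -0.0233] ori [-1.7993e+02  1.1000e-01 -1.0479e+02] yawerr 0.01 F [ 3.4 14.5  4.4] open 0.0005
```

The tray is firmly against the end stop: along-slide force has risen to about 15 N with no further motion. Next I'll back off the tray, then let the strip up gently.

Emit:
jog_arm:
  commands:
    - {"x": -0.2, "y": 0, "z": 0, "roll": 0}
    - {"x": -0.3, "y": 0, "z": 0, "roll": 0}
    - {"x": -0.3, "y": 0, "z": 0, "roll": 0}
    - {"x": -0.3, "y": 0, "z": 0, "roll": 0}
    - {"x": 0, "y": 0, "z": 0, "roll": 0}

```text
clock: 16.6
tool_pos: [0.5059, -0.122, -0.0237]
orientation: [179.9, -0.0, -104.8]
force: [-2.3, -1.4, 5.2]
opening: 0.0003
```

```bash
python3 to.py; python3 st.py a8
```

```text
t 16.6 slide pos [ 0.0583 -0.0015 -0.0237] ori [ 1.7989e+02 -4.0000e-02 -1.0480e+02] yawerr 0.02 F [-2.3 -1.4  5.2] open 0.0003
```

View pics/a8.png

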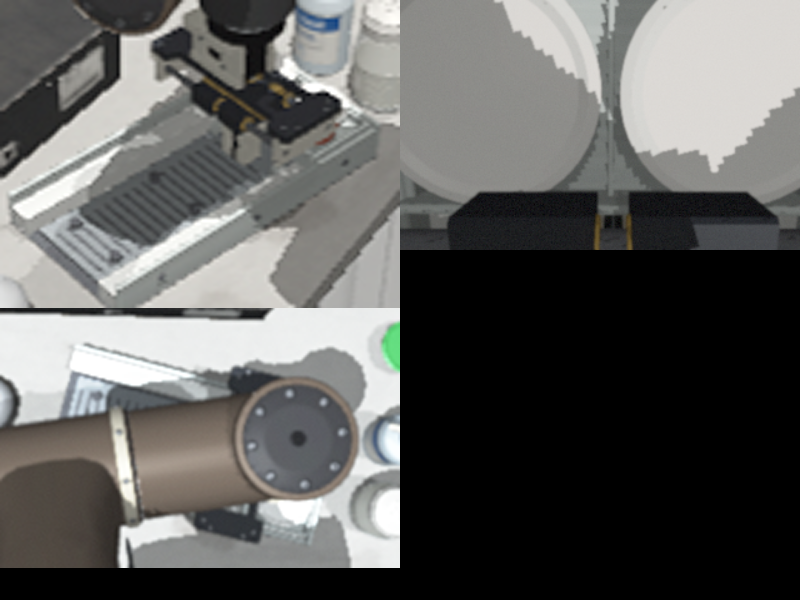

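The gripper has backed off and the tray has stayed put. I'll raise now.

Emit:
jog_arm:
  commands:
    - {"x": 0, "y": 0, "z": -0.3, "roll": 0}
    - {"x": 0, "y": 0, "z": -0.3, "roll": 0}
    - {"x": 0, "y": 0, "z": -0.4, "roll": 0}
    - {"x": 0, "y": 0, "z": -0.5, "roll": 0}
    - {"x": 0, "y": 0, "z": -0.5, "roll": 0}
    - {"x": 0, "y": 0, "z": -0.8, "roll": 0}
    - {"x": 0, "y": 0, "z": -1.5, "roll": 0}
    - {"x": 0, "y": 0, "z": -2.5, "roll": 0}
    - {"x": 0, "y": 0, "z": -3, "roll": 0}
    - {"x": 0, "y": 0, "z": -3, "roll": 0}
    - {"x": 0, "y": 0, "z": -2, "roll": 0}
    - {"x": 0, "y": 0, "z": -1, "roll": 0}

```text
clock: 17.95
tool_pos: [0.5083, -0.122, 0.1374]
orientation: [-179.8, 0.1, -104.8]
force: [0.4, 1.0, -0.4]
opening: 0.0001
```

Emit:
jog_arm:
  commands:
    - {"x": -2, "y": 0, "z": 0, "roll": 0}
    - {"x": -4, "y": 0, "z": 0, "roll": 0}
    - {"x": -4, "y": 0, "z": 0, "roll": 0}
    - {"x": -4, "y": 0, "z": 0, "roll": 0}
    - {"x": -3, "y": 0, "z": 0, "roll": 0}
    - {"x": -1, "y": 0, "z": 0, "roll": 0}
    - {"x": 0, "y": 0, "z": 0, "roll": 0}
    - {"x": 0, "y": 0, "z": 0, "roll": 0}

```text
clock: 18.75
tool_pos: [0.5524, 0.0516, 0.1342]
orientation: [179.9, -0.0, -104.8]
force: [-0.5, -0.5, 0.7]
opening: 0.0004
```

```bash
python3 to.py; python3 st.py a9; python3 - <<'E'
from plant import ctrl
import cv2
s=ctrl.snapshot("wrist"); cv2.imwrite("pics/w9.png",s["image"][:,:,::-1])
s=ctrl.snapshot("top"); cv2.imwrite("pics/t9.png",cv2.resize(s["image"][110:310,180:480,::-1],(800,533),interpolation=cv2.INTER_CUBIC))
s=ctrl.snapshot("scene"); cv2.imwrite("pics/s9f.png",cv2.resize(s["image"][110:290,230:450,::-1],(733,600),interpolation=cv2.INTER_CUBIC))
E
```

```text
t 18.75 slide pos [-0.1215 -0.0008  0.1342] ori [ 1.7995e+02 -3.0000e-02 -1.0477e+02] yawerr -0.01 F [-0.5 -0.5  0.7] open 0.0004
```

View pics/t9.png

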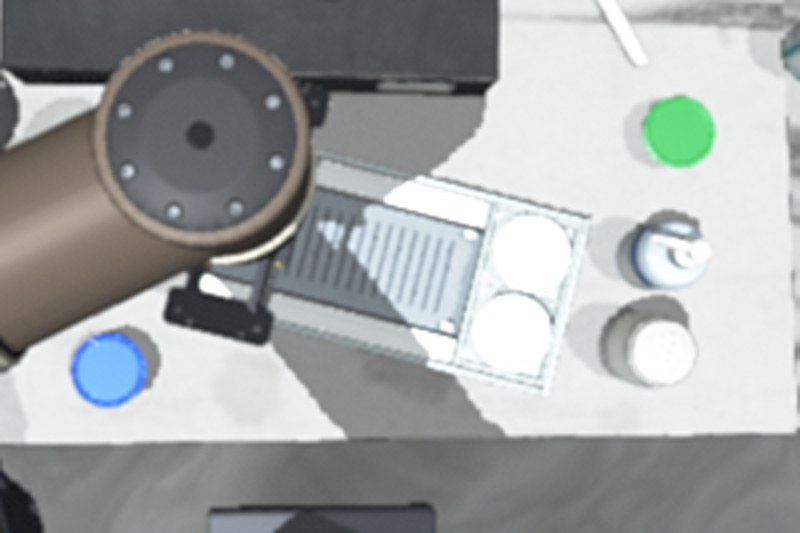

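View pics/s9f.png

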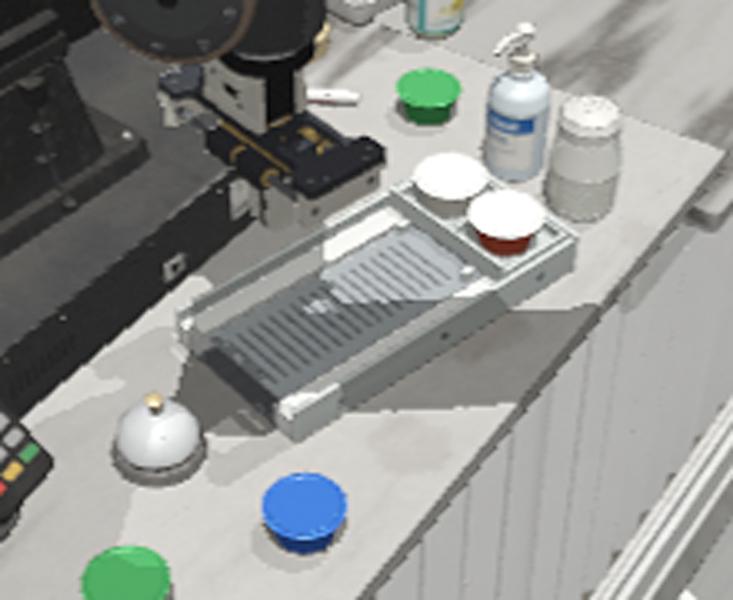

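View pics/w9.png

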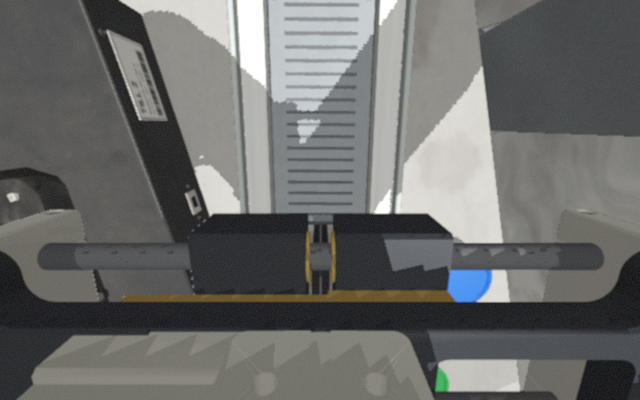

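The tray is seated at the end stop with both cups upright. The pins are back up at their starting pixels, (470,234) and (447,324) in the top crop, just behind the tray. The bell, bottle and shaker have not moved and the gripper is clear, so I'll hand in.

```bash
python3 -c "
from plant import ctrl
print(ctrl.close_job())"
```

```text
the job is handed in; nothing more can be done
None
```

I pressed the strip down behind the tray, pushed the tray over the pins to the end stop with the strip held down, then backed off and let the strip up. The job was handed in at about 19 s; it gave no verdict.

**During the push:** from tray contact until I backed off, the tool height held within about 0.2 mm. That kept the strip about 12–13 mm down, with an upward force of about 4–5.5 N. At the end stop the force along the slide rose to about 15 N with no further motion.

**Last checks:**
- **Tray and cups:** the pictures show the tray against the end stop with both cups upright in it.
- **Pins:** they are back up at their starting pixels, just behind the tray.
- **Bystanders:** the bell (scene view), pump bottle and shaker are where they were at the start.
- **Robot:** the gripper was clear of everything and the force reading was near zero.

**What disagreed:** the reported tool height read about 33 mm too low at the real fingertip. The tip first met the strip at a reported height of about -11 mm, where 23 mm was expected. The scene camera also showed the tip higher than reported, but the wrist camera agreed with the reported height. I set the pressing depth by contact force and by the pins visibly dropping. The strip depths above come from that contact point, not from the reported height, and I did not find the cause.

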